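# Pull-test two clipped heat sinks and sort out the loose one

### The job

Of the two heat sinks clipped to the board, one is firmly held and the other has a tired clip, and they look alike. Grip each and pull it straight up with about 12 newtons to find out: the sound one has to bear that pull, held steadily for a second and never going over 20 newtons, and stays on the board; the one that comes away is set down gently in the black tray. Let go of both and leave everything else where it is.

Things in the scene. Friction and masses are not known exactly. Their poses are not given: they have to be found in the camera images.
- board: green circuit board on a flat aluminium carrier, fixed, 124 x 214 x 20 mm; origin at the middle of its underside, z up, long side along its y. The heat sinks stand on its top (20 mm above the bench) at y = +55 and -55 mm; parts up to 10 mm tall stand between them and at the short ends
- sink_a: one of two like finned aluminium heat sinks on the board, body 30 (x) x 42 (y) x 30 (z) mm, origin at that body's centre, 15 mm above the board's top, axes parallel to the board's; may sit up to 4 mm proud of that, which the pose need not show. Grip it across its 30 mm (x) by the flat outer fins. A foot 12 x 24 mm reaches 9 mm below the body into the board. Either sink may be the loose one
- sink_b: the other heat sink: same shape, size, origin and axes as sink_a, and as likely to be the loose one, at either place. The loose one weighs about 60 g; its tired clip drags at 3 to 8 N until it has risen up to 9 mm, then it is free. The sound one first slides up with a drag of about 4 N through a play of 0 to 3.5 mm, differing each time, then its clip bites and gives only 1 mm or so more
- bond_stretch (a joint): how far the sound heat sink strains its stiff clip after the play is taken up, m; 0 at rest, about 0.001 at the pull of 12 N (12 N per mm). It does not tell which of the two is the sound one. The noise of this reading is larger than the stretch itself: go by the force felt
- tray: open black tray for rejected parts, fixed, outside 130 x 130 x 22 mm, walls 3 mm, floor 3 mm thick; origin at the middle of its underside. A heat sink standing in it on its foot has its centre 27 mm above the bench
- usb_stick: loose bystander, USB stick 17 x 51 x 9 mm, origin at the middle of its underside; leave it alone
- bnc_tee: loose bystander, metal T-shaped coaxial adapter 27 x 50 x 18 mm, origin at the middle of its underside; leave it alone
- sfp_module: loose bystander, metal transceiver module 14 x 59 x 13 mm, origin at the middle of its underside; leave it alone
Things that resemble listed ones, but are neither listed nor needed, are in the scene too. What is shaped like the sink_b but red is not meant.

How it is judged:
By the outcome, as a careful person would: the job done as asked, in the order asked, and still so for the second after the job is handed in, with the robot touching nothing.
It also fails if it takes over 72 s, if anything falls off the work surface, if the arm or the gripper's body presses on something with over 40 N, if the wrist force passes 120 N, or if a joint passes its speed limit or range.

### The arm

A 7-joint arm with a two-finger parallel gripper is mounted at the origin on a cart in front of the work surface, level with it; the furniture and walls round the work are solid. World frame = base frame: x ahead of the robot, y to its left, z up, the work surface at z = 0. Lengths are in m, angles in rad, forces in N, time in s.
With the tool pointing down it reaches from about 0.4 to 0.85 m from the base axis. Payload 10.4 kg.
Tool frame: the origin (TCP) lies at the very end of the fingers, on their centre line; the grasp point (between the pads) lies 19 mm behind it (r.tcp_to_grasp is the distance from the TCP to the grasp point, in m); z points along the fingers, y is the direction in which the jaws open and shut (so a half turn about z gives the same grasp; the last joint's range is limited). The gripper opens to 87 mm and grips with 3 to 60 N. Pads are 19 mm wide; open, the fingers measure 117 mm over their backs; the gripper's body (75 mm by 190 mm) begins 51 mm behind the grasp point.
Start: joints at [-1.327, 0.332, -0.065, 1.46, 0.022, 1.35, -0.088], TCP at [0.165, 0.603, 0.223] pointing down, gripper open.
Joint ranges: [-2.6, 2.6], [-0.5, 2.12], [-1.47, 1.34], [0.16, 2.42], [-1.27, 4.41], [0.06, 2.06], [-2.6, 2.6]. Speed limits (rad/s): [2.22, 2.22, 2.79, 2.79, 3.14, 3.14, 3.14].

### API

Orientations are given as a 3x3 rotation matrix whose columns are the frame's x, y, z axes.
In Python, from plant import r, optics gives the robot as it stands.
- The arm moves only by the tool apply_moves, never from a script. Its arguments are lists of equal length, an entry for each row: "dp": the shift along the tool's x, y, z in m, a list of three; "spin": the turn about the tool's z in rad; "gripper": the closure, from 0 (fully open) to 1 (shut). In form: {"dp": [[x, y, z], ...], "spin": [spin, ...], "gripper": [gripper, ...]}. A call has exactly 8 rows; each row is the pose to reach, as a shift and turn from the pose commanded when the call began, along the tool's axes at that moment; what a row does not reach only later rows make up. A row lasts 1/12 s, in which the tool goes at most 41.7 mm and 7.16 degrees, less where a joint would pass 70% of its speed; a pose out of reach is approached as far as the arm can. A call with a gripper value outside its range is refused whole. The fingers move at their own pace and stop on an object; the grip force is fixed at half the most. Time passes only in rows, so rows that repeat a pose let the fingers close, or fill a call up. It gives the time, the measured TCP pose, the force and the opening at its end, in the units of the state.
- r.get_state(): the state, without advancing time (a new reading comes with each control period).
- optics.snapshot(name): name is "scene" or "top" or "wrist"; returns a dict with "color" (420x560x3 uint8, red, green, blue), "vfov" (degrees; the focal length in pixels is half the picture's height over the tangent of half this angle, whatever the lens; pixels are square), "cx", "cy" (the principal point, pixels), "cam_to_world" (4x4, takes a point from camera to world coordinates). Camera axes: x right, y down, z forward; pixel columns grow to the right and rows downward; lengths in m; the calibration is good to about 2 mm. A picture is of the moment at which its call begins. There is no depth.
- r.finish_job(): hands the job in, once; it reports no verdict.
The state is a dict: "time": time; "joint_pos": joint angles; "qd": joint speeds; "joint_torque": joint torques, N m; "tcp_pos": TCP position; "orientation": TCP orientation; "contact_force": force on the tool from outside, world axes, zero at the start; "wrist_torque": the same for the moment, N m; "width": opening from 0.0 (shut) to 1.0 (fully open).
Only numpy, scipy, OpenCV 4.12 (cv2) and the standard library are available. Lean on these libraries where they do the work, as an engineer would, in place of code of your own. Each camera call takes 0.05 s, during which the arm holds its last target.

## Working session

There is one attempt and no reset: what is moved stays moved. The work goes in short steps, Python scripts to look and compute and a tool call to move; the robot and the scene stay as the last step left them, time stands still between calls to the robot, and variables do not carry over. Pictures are saved under pics/ and viewed, and the job is handed in when it is done.

Besides the shell and the picture viewer there is one more tool, called after ">>>" by a JSON object that holds its "fn" and its "kwargs". apply_moves: Moves the arm, as the interface text tells. Its arguments: {"type":"object","properties":{"dp":{"type":"array","items":{"type":"array","items":{"type":"number"}}},"spin":{"type":"array","items":{"type":"number"}},"gripper":{"type":"array","items":{"type":"number"}}},"required":["dp","spin","gripper"]}

```bash
ls; mkdir -p pics
cat > h.py <<'E'
from plant import r, optics
import numpy as np, cv2
def snap(n,f):
    s=optics.snapshot(n); cv2.imwrite(f'pics/{f}.png',s['color'][:,:,::-1]); np.savez(f'pics/{f}.npz',**s); return s
def ray(s,u,v):
    f=s['color'].shape[0]/2/np.tan(np.radians(float(s['vfov']))/2)
    T=s['cam_to_world']; d=T[:3,:3]@np.array([(u-s['cx'])/f,(v-s['cy'])/f,1]); return T[:3,3],d
def onz(s,u,v,z):
    o,d=ray(s,u,v); return o+d*(z-o[2])/d[2]
def proj(s,p):
    f=s['color'].shape[0]/2/np.tan(np.radians(float(s['vfov']))/2)
    T=s['cam_to_world']; q=T[:3,:3].T@(np.array(p)-T[:3,3]); return q[0]/q[2]*f+s['cx'],q[1]/q[2]*f+s['cy']
def load(f): return dict(np.load(f'pics/{f}.npz'))
E
python3 - <<'E'
from h import *
for n in ('scene','top','wrist'): s=snap(n,n+'0'); print(n,s['vfov'],s['cx'],s['cy'],s['cam_to_world'].round(3).tolist())
print(r.get_state(), r.tcp_to_grasp)
E
```

```text
pics
scene 45.560670983502696 280.91790525046304 208.26550266467478 [[0.855, -0.368, 0.365, 0.147], [-0.518, -0.577, 0.631, -0.759], [-0.022, -0.729, -0.685, 0.778], [0.0, 0.0, 0.0, 1.0]]
top 46.26646991546248 276.6389545362047 207.72833812295343 [[-0.001, -0.986, 0.17, 0.385], [-1.0, 0.001, 0.001, -0.107], [-0.001, -0.17, -0.986, 1.007], [0.0, 0.0, 0.0, 1.0]]
wrist 59.03262637850504 276.2377376355767 210.42501895258926 [[0.263, 0.923, 0.279, 0.088], [0.965, -0.251, -0.078, 0.624], [-0.002, 0.29, -0.957, 0.385], [0.0, 0.0, 0.0, 1.0]]
{'time': 0.15, 'joint_pos': array([-1.32663268,  0.33269151, -0.06469267,  1.46075197,  0.02161896,
        1.34988259, -0.08848668]), 'qd': array([-8.75900858e-04, -1.70355019e-04, -2.30793991e-04, -2.55302069e-03,
        4.61246638e-05,  5.31006123e-04, -6.01268551e-04]), 'joint_torque': array([ 1.65510250e-03, -6.23630834e+01,  2.52703292e-02, -3.90139854e+01,
       -6.13422389e-02,  3.72738973e-02,  7.51290554e-05]), 'tcp_pos': array([0.16469139, 0.60261233, 0.22195696]), 'orientation': array([[-9.64636354e-01,  2.63584258e-01, -2.09629549e-04],
       [ 2.63584333e-01,  9.64635821e-01, -1.01617875e-03],
       [-6.56325495e-05, -1.03549803e-03, -9.99999462e-01]]), 'contact_force': array([ 0.03277716,  0.30375154, -0.18853977]), 'wrist_torque': array([-0.01505461, -0.04260104,  0.00409741]), 'width': 1.002473830658253} 0.0187
```

View pics/scene0.png

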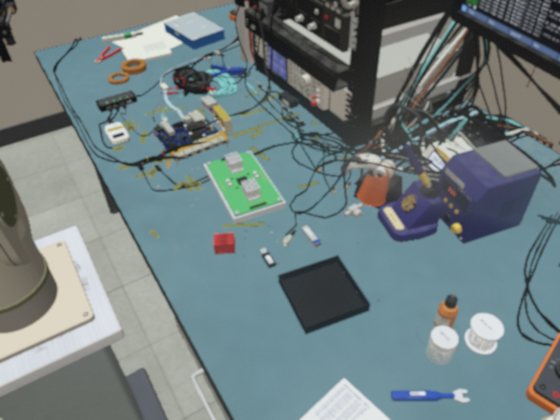

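View pics/top0.png

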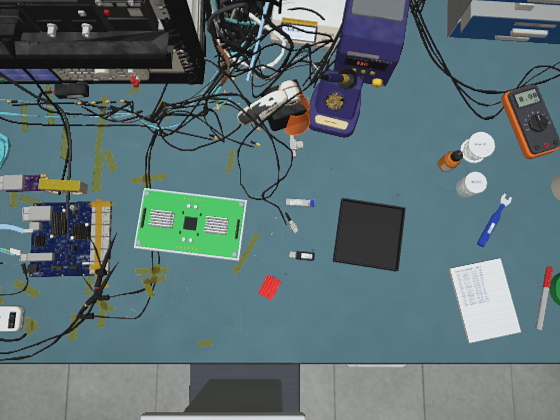

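The scene view shows the green board at (245,183) with two grey sinks at (235,160) and (250,187), the black tray at (323,292) and a red decoy at (224,243). In the top view the board is at (190,224), the sinks at about (160,219) and (215,225), the tray at (369,234) and the red decoy at (270,287). Next I'll enlarge and measure.

Run:
```python
from h import *
s=load('top0'); im=np.ascontiguousarray(s['color'][:,:,::-1])
hsv=cv2.cvtColor(im,cv2.COLOR_BGR2HSV)
g=cv2.inRange(hsv,(50,120,100),(75,255,255)); g[:, :120]=0; g[:,260:]=0
g=cv2.morphologyEx(g,cv2.MORPH_CLOSE,np.ones((3,3)))
c=max(cv2.findContours(g,0,2)[0],key=cv2.contourArea)
P=np.array([onz(s,u+0.,v+0.,0.020)[:2] for u,v in cv2.boxPoints(cv2.minAreaRect(cv2.convexHull(c)))])
wc=np.array([onz(s,*p[0],0.020)[:2] for p in cv2.convexHull(c)]).astype(np.float32)
print('board',cv2.minAreaRect(wc*1000))
# tray
d=cv2.inRange(im,(0,0,0),(60,60,60)); d[:, :320]=0; d[:,420:]=0; d[:185]=0; d[290:]=0
c=max(cv2.findContours(d,0,2)[0],key=cv2.contourArea)
wc=np.array([onz(s,*p[0],0.022)[:2] for p in cv2.convexHull(c)]).astype(np.float32)
print('tray',cv2.minAreaRect(wc*1000))
cv2.imwrite('pics/c1.png',cv2.resize(im[180:265,125:255],None,fx=6,fy=6,interpolation=cv2.INTER_CUBIC))
s2=load('scene0');cv2.imwrite('pics/c2.png',cv2.resize(s2['color'][140:225,195:295,::-1],None,fx=7,fy=7,interpolation=cv2.INTER_CUBIC))
```

```text
board ((523.1757202148438, 69.05354309082031), (205.24905395507812, 114.31138610839844), 82.98725128173828)
tray ((500.7606201171875, -292.0743408203125), (131.1268768310547, 129.68716430664062), 81.06927490234375)
```

View pics/c1.png

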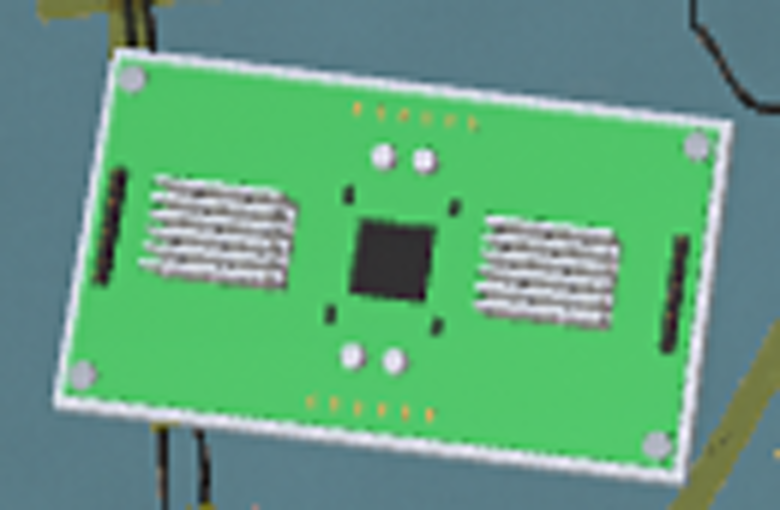

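View pics/c2.png

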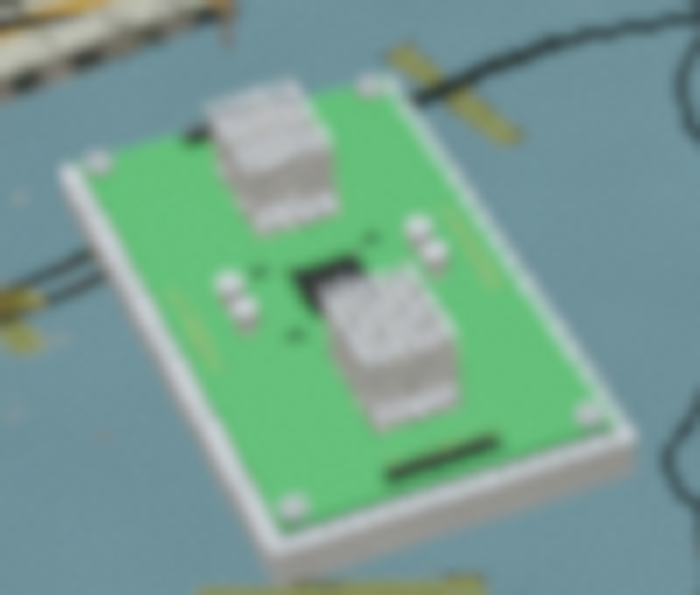

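Run:
```python
from h import *
s=load('top0')
# carrier outline
im=s['color'].astype(int); 
for n,(a,b) in {'L':((145,177),(205,232)),'R':((200,232),(210,240))}.items():
    x0,x1=a;y0,y1=b
    sub=im[y0:y1,x0:x1]; m=((sub[:,:,1]-sub[:,:,0])<60).astype(np.uint8)
    k,l,st,ce=cv2.connectedComponentsWithStats(cv2.morphologyEx(m,cv2.MORPH_CLOSE,np.ones((3,3))))
    j=1+np.argmax(st[1:,4]); ys,xs=np.where(l==j)
    pts=np.c_[xs+x0,ys+y0].astype(np.float32); print(n,st[j],pts.mean(0), cv2.minAreaRect(pts))
    # expected projections
    print(onz(s,*pts.mean(0),0.048).round(4))
    wc=np.array([onz(s,*p,0.050)[:2] for p in pts]).astype(np.float32); print(cv2.minAreaRect(wc*1000))
```

```text
L [  3   4  27  19 398] [161.22362 218.39699] ((161.07691955566406, 218.3846435546875), (24.806947708129883, 16.62065315246582), 7.125016689300537)
[0.5292 0.1214 0.048 ]
((528.9873657226562, 121.16481018066406), (48.13788604736328, 32.90131378173828), 82.7491683959961)
R [  4   6  25  19 380] [215.84474 225.03421] ((215.8599853515625, 224.97998046875), (22.910261154174805, 16.68772315979004), 8.130102157592773)
[0.5159 0.0135 0.048 ]
((515.78759765625, 13.180723190307617), (44.865474700927734, 32.88499450683594), 82.22156524658203)
```

Both sinks lie where the board pose puts them: left about (0.530, 0.122), right about (0.516, 0.014), yaw −7°. The red look-alike isn't on the board and is left alone. Moving towards the left sink.

>>> {"fn": "apply_moves", "kwargs": {"dp": [[-0.03,-0.023,0],[-0.06,-0.046,0],[-0.09,-0.069,0],[-0.12,-0.092,0],[-0.15,-0.115,0],[-0.18,-0.138,0],[-0.21,-0.161,0],[-0.24,-0.184,0]], "spin": [0.09,0.18,0.27,0.36,0.45,0.54,0.63,0.713], "gripper": [0,0,0,0,0,0,0,0]}}

```text
time: 0.82
tcp_pos: [0.3485, 0.3604, 0.2225]
orientation: [[-0.553, 0.833, -0.0], [0.833, 0.553, 0.0], [0.0, -0.0, -1.0]]
contact_force: [1.3, 0.6, 0.4]
width: 0.997
```

>>> {"fn": "apply_moves", "kwargs": {"dp": [[-0.037,0.0025,0.005],[-0.075,0.005,0.015],[-0.112,0.0075,0.025],[-0.15,0.01,0.035],[-0.187,0.012,0.045],[-0.225,0.015,0.055],[-0.262,0.017,0.065],[-0.298,0.019,0.07]], "spin": [0.09,0.18,0.27,0.36,0.45,0.54,0.63,0.708], "gripper": [0,0,0,0,0,0,0,0]}}

```text
time: 1.48
tcp_pos: [0.5299, 0.1233, 0.1514]
orientation: [[0.121, 0.993, -0.001], [0.993, -0.121, -0.001], [-0.001, -0.001, -1.0]]
contact_force: [0.6, 0.7, 0.2]
width: 1.0
```

Run:
```python
from h import *
s=snap('wrist','w1'); st=r.get_state(); print(st['time'],st['tcp_pos'],st['orientation'].round(4).tolist(),st['contact_force'])
for p in ((.5296,.1225,.05),(.516,.014,.05)): print(proj(s,p))
```

```text
1.5333 [0.53314165 0.11609109 0.15114464] [[0.1339, 0.991, 0.0008], [0.991, -0.1339, -0.0038], [-0.0037, 0.0013, -1.0]] [-1.55466717 -6.30303691 -0.72905602]
(np.float64(276.42514886014726), np.float64(211.40183216953005))
(np.float64(275.9668432218909), np.float64(337.20481603792666))
```

View pics/w1.png

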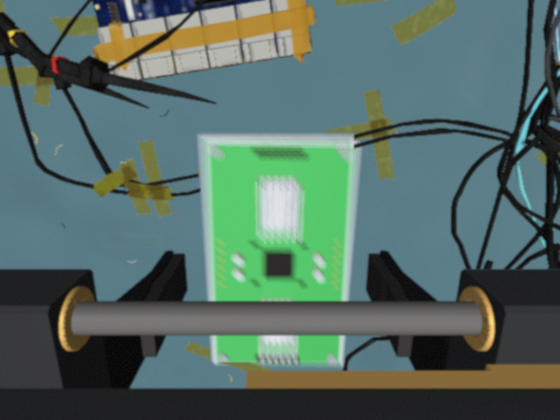

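The wrist image, blurred because the arm was still settling, shows the left sink at (279,208), the other near (277,330), and the board edges at columns 202 to 356. I'll settle and retake it.

>>> {"fn": "apply_moves", "kwargs": {"dp": [[0,0,0.01],[0,0,0.02],[0,0,0.03],[0,0,0.03],[0,0,0.03],[0,0,0.03],[0,0,0.03],[0,0,0.03]], "spin": [0,0,0,0,0,0,0,0], "gripper": [0,0,0,0,0,0,0,0]}}

```text
time: 2.2
tcp_pos: [0.5298, 0.1257, 0.1231]
orientation: [[0.116, 0.993, 0.001], [0.993, -0.116, 0.001], [0.001, 0.001, -1.0]]
contact_force: [0.3, -0.1, 0.3]
width: 1.0
```

Run:
```python
from h import *
s=snap('wrist','w2'); st=r.get_state(); print(st['time'],st['tcp_pos'],st['orientation'].round(4).tolist(),st['contact_force'])
for p in ((.5296,.1225,.05),(.516,.014,.05)): print(proj(s,p))
im=s['color'].astype(int)
sub=im[110:290,190:370]; g=((sub[:,:,1]-sub[:,:,0])>80).astype(np.uint8)
m=1-g
k,l,stt,ce=cv2.connectedComponentsWithStats(m)
for j in range(1,k):
    if stt[j,4]>150: print(stt[j]+[190,110,0,0,0],ce[j]+[190,110])
```

```text
2.25 [0.52976839 0.12560382 0.12301636] [[0.1163, 0.9932, 0.0007], [0.9932, -0.1163, 0.0006], [0.0006, 0.0007, -1.0]] [-0.24379065  0.19363432  0.19652654]
(np.float64(276.7713694340068), np.float64(227.24915248284015))
(np.float64(275.47003575646465), np.float64(363.1590647065358))
[  190   110   180   180 11098] [287.27941972 163.76455217]
[248 154  57   8 452] [275.87610619 157.49778761]
[ 252  185   48   70 3045] [275.45090312 217.62068966]
[259 264  34  26 864] [275.11805556 276.4375    ]
[313 266  13  24 229] [318.87336245 277.60262009]
```

View pics/w2.png

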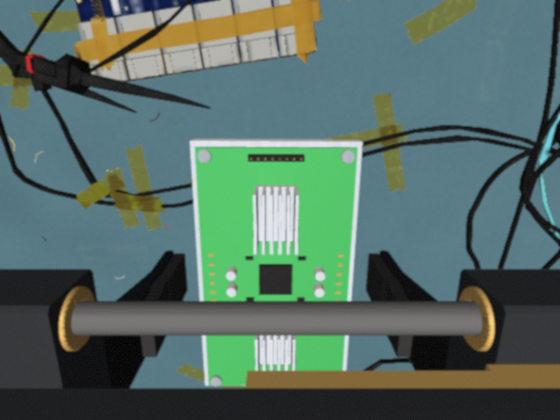

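Run:
```python
from h import *
s=load('w2'); print(s['cam_to_world'][:3,3])
for v in (185.5,217,243,250,254.5):
  for z in (.02,.023,.05,.054): print(v,z,onz(s,276,v,z).round(4))
print([proj(s,(.5296+b*.122,.1225+b*.9925,z)) for b in(-.021,.021) for z in (.02,.05)])
for u,v in ((191,141),(362,141)): print(onz(s,u,v,.02))
cv2.imwrite('pics/c3.png',cv2.resize(s['color'][130:380,180:380,::-1],None,fx=3,fy=2.4,interpolation=cv2.INTER_CUBIC))
```

```text
[0.53892083 0.20539089 0.28581772]
185.5 0.02 [0.5316 0.1443 0.02  ]
185.5 0.023 [0.5317 0.145  0.023 ]
185.5 0.05 [0.5324 0.1512 0.05  ]
185.5 0.054 [0.5325 0.1521 0.054 ]
217 0.02 [0.5288 0.1201 0.02  ]
217 0.023 [0.5289 0.1211 0.023 ]
217 0.05 [0.5299 0.1298 0.05  ]
217 0.054 [0.5301 0.131  0.054 ]
243 0.02 [0.5263 0.0993 0.02  ]
243 0.023 [0.5265 0.1005 0.023 ]
243 0.05 [0.5278 0.1112 0.05  ]
243 0.054 [0.528  0.1128 0.054 ]
250 0.02 [0.5257 0.0935 0.02  ]
250 0.023 [0.5258 0.0948 0.023 ]
250 0.05 [0.5272 0.1061 0.05  ]
250 0.054 [0.5274 0.1078 0.054 ]
254.5 0.02 [0.5252 0.0897 0.02  ]
254.5 0.023 [0.5254 0.091  0.023 ]
254.5 0.05 [0.5268 0.1028 0.05  ]
254.5 0.054 [0.527  0.1045 0.054 ]
[(np.float64(276.53852796795394), np.float64(240.02187730061056)), (np.float64(276.5690437950487), np.float64(255.9658131592368)), (np.float64(276.90823871554693), np.float64(186.64024040192987)), (np.float64(276.98381771512595), np.float64(197.09575604924066))]
[0.47551406 0.18332642 0.02      ]
[0.59587833 0.16929278 0.02      ]
```

View pics/c3.png

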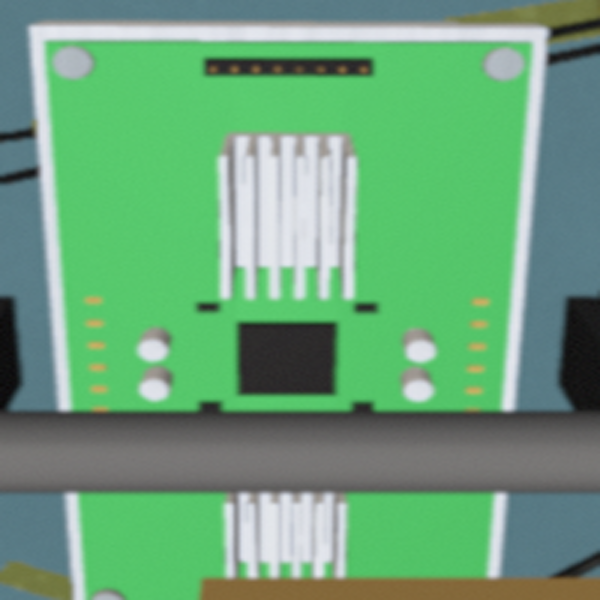

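>>> {"fn": "apply_moves", "kwargs": {"dp": [[0,0,0.01],[-0.001,-0.0004,0.025],[-0.002,-0.0007,0.04],[-0.002,-0.0007,0.055],[-0.002,-0.0007,0.07],[-0.002,-0.0007,0.083],[-0.002,-0.0007,0.093],[-0.002,-0.0007,0.098]], "spin": [0.003,0.006,0.006,0.006,0.006,0.006,0.006,0.006], "gripper": [0,0,0,0,0,0,0,0]}}

```text
time: 2.92
tcp_pos: [0.5278, 0.1231, 0.0228]
orientation: [[0.123, 0.992, -0.002], [0.992, -0.123, -0.001], [-0.001, -0.002, -1.0]]
contact_force: [-1.2, 0.4, -0.9]
width: 0.997
```

>>> {"fn": "apply_moves", "kwargs": {"dp": [[0,0,0],[0,0,0],[0,0,0],[0,0,0],[0,0,0],[0,0,0],[0,0,0],[0,0,0]], "spin": [0,0,0,0,0,0,0,0], "gripper": [0,0.2,0.4,0.4,0.4,0.4,0.4,0.4]}}

```text
time: 3.58
tcp_pos: [0.5287, 0.1234, 0.0247]
orientation: [[0.123, 0.992, 0.0], [0.992, -0.123, 0.0], [0.0, 0.0, -1.0]]
contact_force: [-0.3, -0.6, -0.4]
width: 0.623
```

>>> {"fn": "apply_moves", "kwargs": {"dp": [[0,0,0],[0,0,0],[0,0,0],[0,0,0],[0,0,0],[0,0,0],[0,0,0],[0,0,0]], "spin": [0,0,0,0,0,0,0,0], "gripper": [0.5,0.6,0.7,0.8,0.9,1,1,1]}}

```text
time: 4.25
tcp_pos: [0.5291, 0.1233, 0.0246]
orientation: [[0.123, 0.992, 0.001], [0.992, -0.123, 0.0], [0.0, 0.001, -1.0]]
contact_force: [3.6, 0.4, -1.7]
width: 0.344
```

Run:
```python
from h import *
st=r.get_state(); print(st['time'],st['tcp_pos'],st['contact_force'],st['wrist_torque'],st['width']*87, st.keys())
```

```text
4.25 [0.52906138 0.12333593 0.02463269] [ 3.63833378  0.36239969 -1.70208243] [-0.16559122 -0.71440512  0.01852901] 29.88457359745395 dict_keys(['time', 'joint_pos', 'qd', 'joint_torque', 'tcp_pos', 'orientation', 'contact_force', 'wrist_torque', 'width'])
```

>>> {"fn": "apply_moves", "kwargs": {"dp": [[0,0,-0.0001],[0,0,-0.0002],[0,0,-0.0004],[0,0,-0.0006],[0,0,-0.0008],[0,0,-0.001],[0,0,-0.001],[0,0,-0.001]], "spin": [0,0,0,0,0,0,0,0], "gripper": [1,1,1,1,1,1,1,1]}}

```text
time: 4.92
tcp_pos: [0.529, 0.1234, 0.0256]
orientation: [[0.123, 0.992, 0.001], [0.992, -0.123, 0.0], [0.0, 0.001, -1.0]]
contact_force: [6.3, 0.4, -4.3]
width: 0.343
```

>>> {"fn": "apply_moves", "kwargs": {"dp": [[0,0.0002,-0.0001],[0,0.0003,-0.0003],[0,0.0004,-0.0005],[0,0.0005,-0.0007],[0,0.0005,-0.0009],[0,0.0005,-0.001],[0,0.0005,-0.001],[0,0.0005,-0.001]], "spin": [0,0,0,0,0,0,0,0], "gripper": [1,1,1,1,1,1,1,1]}}

```text
time: 5.58
tcp_pos: [0.5291, 0.1233, 0.0265]
orientation: [[0.123, 0.992, -0.0], [0.992, -0.123, 0.0], [0.0, -0.0, -1.0]]
contact_force: [3.8, -0.3, -3.9]
width: 0.338
```

>>> {"fn": "apply_moves", "kwargs": {"dp": [[0,0.0002,-0.0001],[0,0.0003,-0.0003],[0,0.0004,-0.0005],[0,0.0005,-0.0007],[0,0.0005,-0.0009],[0,0.0005,-0.001],[0,0.0005,-0.001],[0,0.0005,-0.001]], "spin": [0,0,0,0,0,0,0,0], "gripper": [1,1,1,1,1,1,1,1]}}

```text
time: 6.25
tcp_pos: [0.5291, 0.1233, 0.0273]
orientation: [[0.123, 0.992, -0.001], [0.992, -0.123, 0.0], [-0.0, -0.001, -1.0]]
contact_force: [-1.5, 0.4, -4.5]
width: 0.34
```

>>> {"fn": "apply_moves", "kwargs": {"dp": [[0,0,-0.0001],[0,0,-0.0003],[0,0,-0.0005],[0,0,-0.0007],[0,0,-0.0009],[0,0,-0.001],[0,0,-0.001],[0,0,-0.001]], "spin": [0,0,0,0,0,0,0,0], "gripper": [1,1,1,1,1,1,1,1]}}

```text
time: 6.92
tcp_pos: [0.5291, 0.1233, 0.0281]
orientation: [[0.123, 0.992, -0.001], [0.992, -0.123, -0.0], [-0.0, -0.001, -1.0]]
contact_force: [-1.5, 1.0, -13.6]
width: 0.338
```

Force rose to 13.6 N with the tool nearly stopped: it is biting. Now I'll hold it near 12 N.

>>> {"fn": "apply_moves", "kwargs": {"dp": [[0,0,0.0001],[0,0,0.0001],[0,0,0.0001],[0,0,0.0001],[0,0,0.0001],[0,0,0.0001],[0,0,0.0001],[0,0,0.0001]], "spin": [0,0,0,0,0,0,0,0], "gripper": [1,1,1,1,1,1,1,1]}}

```text
time: 7.58
tcp_pos: [0.5292, 0.1233, 0.0282]
orientation: [[0.123, 0.992, -0.001], [0.992, -0.123, -0.0], [-0.0, -0.001, -1.0]]
contact_force: [-3.6, 1.3, -15.8]
width: 0.344
```

>>> {"fn": "apply_moves", "kwargs": {"dp": [[0,0,0.0002],[0,0,0.0003],[0,0,0.0003],[0,0,0.0003],[0,0,0.0003],[0,0,0.0003],[0,0,0.0003],[0,0,0.0003]], "spin": [0,0,0,0,0,0,0,0], "gripper": [1,1,1,1,1,1,1,1]}}

```text
time: 8.25
tcp_pos: [0.5292, 0.1233, 0.028]
orientation: [[0.123, 0.992, -0.001], [0.992, -0.123, 0.0], [-0.0, -0.001, -1.0]]
contact_force: [-6.5, 2.0, -14.1]
width: 0.341
```

Run:
```python
from h import *
st=r.get_state(); print(st['time'],st['tcp_pos'],st['contact_force'],st['wrist_torque'],st['width']*87,st['qd'].round(4))
```

```text
8.25 [0.52917248 0.1233059  0.0280388 ] [ -6.47578361   1.95664152 -14.12777494] [ 0.32777407  1.15763938 -0.0322547 ] 29.667482289160827 [-0.0003 -0.     -0.0005  0.0015 -0.0009 -0.003   0.0006]
```

>>> {"fn": "apply_moves", "kwargs": {"dp": [[0,-0.0003,0.0001],[0,-0.0005,0.0002],[0,-0.0005,0.0002],[0,-0.0005,0.0002],[0,-0.0005,0.0002],[0,-0.0005,0.0002],[0,-0.0005,0.0002],[0,-0.0005,0.0002]], "spin": [0,0,0,0,0,0,0,0], "gripper": [1,1,1,1,1,1,1,1]}}

```text
time: 8.92
tcp_pos: [0.5291, 0.1233, 0.028]
orientation: [[0.123, 0.992, -0.0], [0.992, -0.123, 0.0], [0.0, -0.0, -1.0]]
contact_force: [-4.0, 1.1, -13.5]
width: 0.344
```

>>> {"fn": "apply_moves", "kwargs": {"dp": [[0,-0.0002,0.0001],[0,-0.0002,0.0001],[0,-0.0002,0.0001],[0,-0.0002,0.0001],[0,-0.0002,0.0001],[0,-0.0002,0.0001],[0,-0.0002,0.0001],[0,-0.0002,0.0001]], "spin": [0,0,0,0,0,0,0,0], "gripper": [1,1,1,1,1,1,1,1]}}

```text
time: 9.58
tcp_pos: [0.5291, 0.1233, 0.0279]
orientation: [[0.123, 0.992, 0.0], [0.992, -0.123, 0.0], [0.0, 0.0, -1.0]]
contact_force: [-3.1, 0.8, -12.0]
width: 0.339
```

>>> {"fn": "apply_moves", "kwargs": {"dp": [[0,0,0],[0,0,0],[0,0,0],[0,0,0],[0,0,0],[0,0,0],[0,0,0],[0,0,0]], "spin": [0,0,0,0,0,0,0,0], "gripper": [1,1,1,1,1,1,1,1]}}

```text
time: 10.25
tcp_pos: [0.5291, 0.1233, 0.0279]
orientation: [[0.123, 0.992, 0.0], [0.992, -0.123, 0.0], [0.0, 0.0, -1.0]]
contact_force: [-0.8, -0.5, -11.8]
width: 0.342
```

Steady near 12 N. I'll hold there for more than a full second.

>>> {"fn": "apply_moves", "kwargs": {"dp": [[0,0,0],[0,0,0],[0,0,0],[0,0,0],[0,0,0],[0,0,0],[0,0,0],[0,0,0]], "spin": [0,0,0,0,0,0,0,0], "gripper": [1,1,1,1,1,1,1,1]}}

```text
time: 10.92
tcp_pos: [0.5291, 0.1233, 0.0279]
orientation: [[0.123, 0.992, 0.0], [0.992, -0.123, 0.0], [0.0, 0.0, -1.0]]
contact_force: [0.4, 0.2, -12.2]
width: 0.344
```

>>> {"fn": "apply_moves", "kwargs": {"dp": [[0,0,0],[0,0,0],[0,0,0],[0,0,0],[0,0,0],[0,0,0],[0,0,0],[0,0,0]], "spin": [0,0,0,0,0,0,0,0], "gripper": [1,1,1,1,1,1,1,1]}}

```text
time: 11.58
tcp_pos: [0.5291, 0.1233, 0.0279]
orientation: [[0.123, 0.992, 0.0], [0.992, -0.123, 0.0], [0.0, 0.0, -1.0]]
contact_force: [0.1, -0.1, -12.6]
width: 0.338
```

The left sink is sound: it bore about 12 N for 2 s. Easing it back down to its seat.

>>> {"fn": "apply_moves", "kwargs": {"dp": [[0,0,0.0003],[0,0,0.0006],[0,0,0.001],[0,0,0.0014],[0,0,0.0018],[0,0,0.0022],[0,0,0.0025],[0,0,0.0027]], "spin": [0,0,0,0,0,0,0,0], "gripper": [1,1,1,1,1,1,1,1]}}

```text
time: 12.25
tcp_pos: [0.5291, 0.1234, 0.0257]
orientation: [[0.123, 0.992, 0.0], [0.992, -0.123, 0.0], [0.0, 0.0, -1.0]]
contact_force: [-5.0, -1.9, 3.9]
width: 0.344
```

>>> {"fn": "apply_moves", "kwargs": {"dp": [[0,0,0],[0,0,0],[0,0,0],[0,0,0],[0,0,0],[0,0,0],[0,0,0],[0,0,0]], "spin": [0,0,0,0,0,0,0,0], "gripper": [1,1,1,1,1,1,1,1]}}

```text
time: 12.92
tcp_pos: [0.5291, 0.1234, 0.0252]
orientation: [[0.123, 0.992, 0.0], [0.992, -0.123, 0.0], [0.0, 0.0, -1.0]]
contact_force: [-3.2, -1.4, 3.4]
width: 0.344
```

>>> {"fn": "apply_moves", "kwargs": {"dp": [[0,0,0],[0,0,0],[0,0,0],[0,0,0],[0,0,0],[0,0,0],[0,0,0],[0,0,0]], "spin": [0,0,0,0,0,0,0,0], "gripper": [0.64,0.6,0.55,0.5,0.4,0.3,0.3,0.3]}}

```text
time: 13.58
tcp_pos: [0.529, 0.1234, 0.0251]
orientation: [[0.123, 0.992, 0.0], [0.992, -0.123, 0.0], [0.0, 0.0, -1.0]]
contact_force: [0.4, -0.3, 0.8]
width: 0.673
```

>>> {"fn": "apply_moves", "kwargs": {"dp": [[0,0,-0.005],[0,0,-0.015],[0,0,-0.03],[0,0,-0.045],[0,0,-0.06],[0,0,-0.07],[0,0,-0.078],[0,0,-0.08]], "spin": [0,0,0,0,0,0,0,0], "gripper": [0.3,0.3,0.3,0.2,0.1,0,0,0]}}

```text
time: 14.25
tcp_pos: [0.5297, 0.1236, 0.1068]
orientation: [[0.123, 0.992, 0.002], [0.992, -0.123, 0.001], [0.001, 0.002, -1.0]]
contact_force: [-0.5, 0.9, -0.0]
width: 0.966
```

>>> {"fn": "apply_moves", "kwargs": {"dp": [[-0.01,0,0],[-0.025,0,0],[-0.045,0,0],[-0.065,0,0],[-0.085,0,0],[-0.1,0,0],[-0.107,0,0],[-0.11,0,0]], "spin": [0,0,0,0,0,0,0,0], "gripper": [0,0,0,0,0,0,0,0]}}

```text
time: 14.92
tcp_pos: [0.5147, 0.0118, 0.1046]
orientation: [[0.126, 0.992, -0.001], [0.992, -0.126, -0.0], [-0.001, -0.001, -1.0]]
contact_force: [-0.7, -0.4, 0.0]
width: 1.0
```

>>> {"fn": "apply_moves", "kwargs": {"dp": [[0,0,0],[0,0,0],[0,0,0],[0,0,0],[0,0,0],[0,0,0],[0,0,0],[0,0,0]], "spin": [0,0,0,0,0,0,0,0], "gripper": [0,0,0,0,0,0,0,0]}}

```text
time: 15.58
tcp_pos: [0.5155, 0.0143, 0.1051]
orientation: [[0.122, 0.992, 0.0], [0.992, -0.122, 0.0], [0.0, 0.0, -1.0]]
contact_force: [-0.5, 0.1, 0.2]
width: 1.001
```

Run:
```python
from h import *
s=snap('wrist','w3'); st=r.get_state(); print(st['time'],st['tcp_pos'],st['orientation'].round(4).tolist(),st['contact_force'])
c=np.array([.5157,.0141]);a=np.array([.122,.9925])
print([proj(s,(*(c+b*a),z)) for b in(-.021,.021) for z in (.02,.05)])
im=s['color'].astype(int)
sub=im[110:290,190:370]; m=((sub[:,:,1]-sub[:,:,0])<=80).astype(np.uint8)
k,l,stt,ce=cv2.connectedComponentsWithStats(m)
for j in range(1,k):
    if stt[j,4]>150: print(stt[j]+[190,110,0,0,0],ce[j]+[190,110])
```

```text
15.6333 [0.51547879 0.01427476 0.10511825] [[0.1225, 0.9925, 0.0], [0.9925, -0.1225, 0.0001], [0.0001, 0.0, -1.0]] [-1.34808162 -0.42604588 -0.17370545]
[(np.float64(276.92153112154296), np.float64(245.21070568810046)), (np.float64(276.9661826215968), np.float64(263.0161805029635)), (np.float64(276.94783506351604), np.float64(188.2984167600616)), (np.float64(276.99824908953127), np.float64(199.83092002103382))]
[ 190  110  180  180 4715] [296.46680806 250.97942736]
[ 257  116   41   41 1640] [276.50121951 135.97865854]
[216 119  15  15 180] [222.83333333 126.10555556]
[323 119  15  15 181] [329.91160221 125.93922652]
[217 141  15  15 173] [223.84971098 148.15028902]
[322 141  15  15 177] [328.91525424 148.02824859]
[ 251  187   52   77 3581] [276.5470539  222.84222284]
[249 267  56  10 497] [276.46277666 270.97987928]
```

View pics/w3.png

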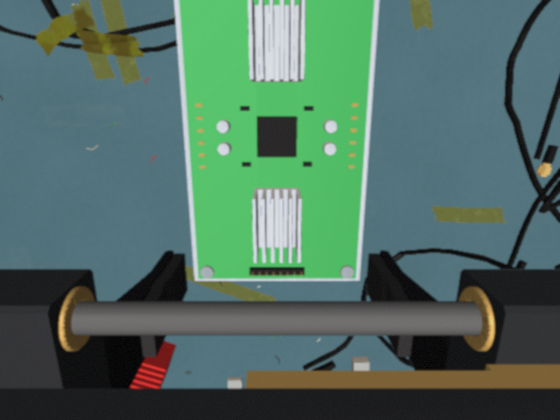

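The wrist view shows the second sink at (276.5,225), rows 187–263, matching the prediction to within 1 px. The first sink is still on the board at the top. Descending and gripping.

>>> {"fn": "apply_moves", "kwargs": {"dp": [[0,0,0.008],[0,0,0.02],[0,0,0.035],[0,0,0.05],[0,0,0.064],[0,0,0.074],[0,0,0.079],[0,0,0.08]], "spin": [0,0,0,0,0,0,0,0], "gripper": [0,0,0,0,0,0,0.2,0.4]}}

```text
time: 16.3
tcp_pos: [0.5149, 0.014, 0.0241]
orientation: [[0.123, 0.992, -0.002], [0.992, -0.123, -0.0], [-0.001, -0.001, -1.0]]
contact_force: [-0.6, 1.0, 0.2]
width: 0.924
```

>>> {"fn": "apply_moves", "kwargs": {"dp": [[0,0,0],[0,0,0],[0,0,0],[0,0,0],[0,0,0],[0,0,0],[0,0,0],[0,0,0]], "spin": [0,0,0,0,0,0,0,0], "gripper": [0.4,0.45,0.5,0.6,0.7,0.8,0.9,1]}}

```text
time: 16.97
tcp_pos: [0.5155, 0.0142, 0.0252]
orientation: [[0.123, 0.992, 0.0], [0.992, -0.123, 0.0], [0.0, 0.0, -1.0]]
contact_force: [0.3, -0.0, 1.5]
width: 0.342
```

>>> {"fn": "apply_moves", "kwargs": {"dp": [[0,0,0],[0,0,0],[0,0,0],[0,0,0],[0,0,0],[0,0,0],[0,0,0],[0,0,0]], "spin": [0,0,0,0,0,0,0,0], "gripper": [1,1,1,1,1,1,1,1]}}

```text
time: 17.63
tcp_pos: [0.5156, 0.0142, 0.0252]
orientation: [[0.123, 0.992, 0.0], [0.992, -0.123, 0.0], [0.0, 0.0, -1.0]]
contact_force: [0.1, 0.5, 2.0]
width: 0.34
```

>>> {"fn": "apply_moves", "kwargs": {"dp": [[0,0,-0.0001],[0,0,-0.0003],[0,0,-0.0005],[0,0,-0.0008],[0,0,-0.0011],[0,0,-0.0013],[0,0,-0.0014],[0,0,-0.0015]], "spin": [0,0,0,0,0,0,0,0], "gripper": [1,1,1,1,1,1,1,1]}}

```text
time: 18.3
tcp_pos: [0.5152, 0.0141, 0.0265]
orientation: [[0.123, 0.992, -0.0], [0.992, -0.123, -0.0], [-0.0, -0.0, -1.0]]
contact_force: [1.4, 0.2, -6.4]
width: 0.338
```

>>> {"fn": "apply_moves", "kwargs": {"dp": [[0,0,-0.0001],[0,0,-0.0003],[0,0,-0.0005],[0,0,-0.0007],[0,0,-0.0009],[0,0,-0.0011],[0,0,-0.0012],[0,0,-0.0012]], "spin": [0,0,0,0,0,0,0,0], "gripper": [1,1,1,1,1,1,1,1]}}

```text
time: 18.97
tcp_pos: [0.5154, 0.0141, 0.0278]
orientation: [[0.123, 0.992, -0.0], [0.992, -0.123, 0.0], [0.0, -0.0, -1.0]]
contact_force: [0.9, -1.0, -6.3]
width: 0.34
```

>>> {"fn": "apply_moves", "kwargs": {"dp": [[0,0,-0.0001],[0,0,-0.0003],[0,0,-0.0005],[0,0,-0.0007],[0,0,-0.0009],[0,0,-0.0011],[0,0,-0.0012],[0,0,-0.0012]], "spin": [0,0,0,0,0,0,0,0], "gripper": [1,1,1,1,1,1,1,1]}}

```text
time: 19.63
tcp_pos: [0.5155, 0.0142, 0.0291]
orientation: [[0.123, 0.992, 0.0], [0.992, -0.123, 0.0], [0.0, 0.0, -1.0]]
contact_force: [0.0, 0.3, -6.2]
width: 0.343
```

>>> {"fn": "apply_moves", "kwargs": {"dp": [[0,0,-0.0001],[0,0,-0.0003],[0,0,-0.0005],[0,0,-0.0007],[0,0,-0.0009],[0,0,-0.0011],[0,0,-0.0012],[0,0,-0.0012]], "spin": [0,0,0,0,0,0,0,0], "gripper": [1,1,1,1,1,1,1,1]}}

```text
time: 20.3
tcp_pos: [0.5155, 0.0142, 0.0303]
orientation: [[0.123, 0.992, 0.0], [0.992, -0.123, 0.0], [0.0, 0.0, -1.0]]
contact_force: [0.0, -0.8, -4.8]
width: 0.341
```

It has risen 5 mm at a constant drag of about 6 N with no bite, so this is the loose one. Continuing slowly.

>>> {"fn": "apply_moves", "kwargs": {"dp": [[0,0,-0.0002],[0,0,-0.0006],[0,0,-0.001],[0,0,-0.0014],[0,0,-0.0018],[0,0,-0.0022],[0,0,-0.0026],[0,0,-0.003]], "spin": [0,0,0,0,0,0,0,0], "gripper": [1,1,1,1,1,1,1,1]}}

```text
time: 20.97
tcp_pos: [0.5156, 0.0142, 0.0334]
orientation: [[0.123, 0.992, 0.0], [0.992, -0.123, 0.0], [0.0, 0.0, -1.0]]
contact_force: [0.2, -0.5, -0.7]
width: 0.343
```

>>> {"fn": "apply_moves", "kwargs": {"dp": [[0,0,-0.0005],[0,0,-0.001],[0,0,-0.0015],[0,0,-0.002],[0,0,-0.0026],[0,0,-0.0033],[0,0,-0.004],[0,0,-0.005]], "spin": [0,0,0,0,0,0,0,0], "gripper": [1,1,1,1,1,1,1,1]}}

```text
time: 21.63
tcp_pos: [0.5154, 0.0142, 0.0383]
orientation: [[0.123, 0.992, -0.0], [0.992, -0.123, 0.0], [0.0, -0.0, -1.0]]
contact_force: [-0.6, 0.2, -0.7]
width: 0.34
```

>>> {"fn": "apply_moves", "kwargs": {"dp": [[0,0,-0.005],[0,0,-0.015],[0,0,-0.027],[0,0,-0.04],[0,0,-0.053],[0,0,-0.065],[-0.003,0,-0.075],[-0.012,0.001,-0.08]], "spin": [0,0,0,0,0,0,0,0], "gripper": [1,1,1,1,1,1,1,1]}}

```text
time: 22.3
tcp_pos: [0.5158, 0.003, 0.1204]
orientation: [[0.121, 0.993, 0.002], [0.993, -0.121, 0.001], [0.002, 0.002, -1.0]]
contact_force: [0.1, 0.4, -0.8]
width: 0.343
```

>>> {"fn": "apply_moves", "kwargs": {"dp": [[-0.012,0.001,0],[-0.029,0.002,0],[-0.048,0.004,0],[-0.067,0.005,0],[-0.086,0.007,0],[-0.105,0.008,0],[-0.124,0.009,0],[-0.142,0.011,0]], "spin": [0,0,0,0,0,0,0,0], "gripper": [1,1,1,1,1,1,1,1]}}

```text
time: 22.97
tcp_pos: [0.5073, -0.1427, 0.1178]
orientation: [[0.124, 0.992, -0.001], [0.992, -0.124, -0.0], [-0.0, -0.001, -1.0]]
contact_force: [0.7, -0.8, -0.2]
width: 0.344
```

>>> {"fn": "apply_moves", "kwargs": {"dp": [[-0.019,0.001,0],[-0.038,0.003,0],[-0.057,0.004,0],[-0.076,0.006,0],[-0.095,0.007,0],[-0.113,0.009,0],[-0.128,0.01,0],[-0.138,0.01,0]], "spin": [0,0,0,0,0,0,0,0], "gripper": [1,1,1,1,1,1,1,1]}}

```text
time: 23.63
tcp_pos: [0.4999, -0.2813, 0.1178]
orientation: [[0.125, 0.992, -0.001], [0.992, -0.125, -0.001], [-0.001, -0.001, -1.0]]
contact_force: [0.4, 0.5, -0.4]
width: 0.34
```

>>> {"fn": "apply_moves", "kwargs": {"dp": [[-0.005,0,0.005],[-0.01,0,0.015],[-0.011,0,0.025],[-0.011,0,0.035],[-0.011,0,0.045],[-0.011,0,0.05],[-0.011,0,0.05],[-0.011,0,0.05]], "spin": [0,0,0,0,0,0,0,0], "gripper": [1,1,1,1,1,1,1,1]}}

```text
time: 24.3
tcp_pos: [0.5001, -0.2889, 0.0679]
orientation: [[0.122, 0.993, -0.001], [0.993, -0.122, 0.0], [0.0, -0.001, -1.0]]
contact_force: [0.4, 0.0, -0.5]
width: 0.347
```

Run:
```python
from h import *
s=snap('wrist','w4');s=snap('scene','s4'); st=r.get_state(); print(st['time'],st['tcp_pos'],st['orientation'].round(4).tolist(),st['contact_force'])
cv2.imwrite('pics/s4c.png',cv2.resize(s['color'][130:350,180:400,::-1],None,fx=2.7,fy=2.7,interpolation=cv2.INTER_CUBIC))
```

```text
24.4 [ 0.50049909 -0.28923613  0.06865486] [[0.1224, 0.9925, 0.0007], [0.9925, -0.1224, -0.0002], [-0.0001, 0.0007, -1.0]] [-0.22271564 -0.60761881 -0.36326213]
```

View pics/s4c.png

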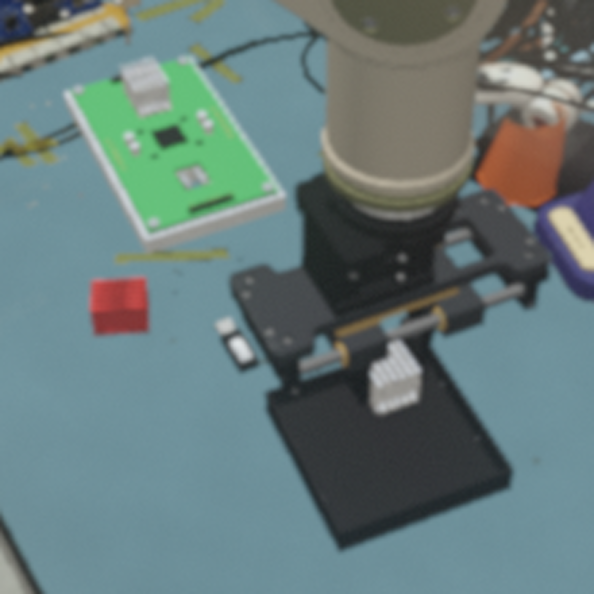

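View pics/w4.png

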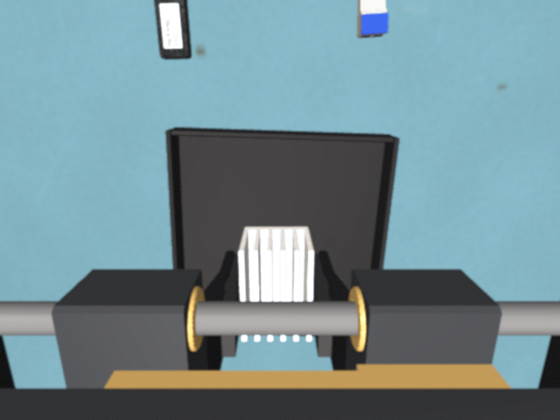

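The scene crop shows the sink upright in the gripper above the tray, with the other sink still on the board. The wrist view shows the tray's far rim at row 130. Checking the tray position in this view.

Run:
```python
from h import *
s=load('w4'); 
for p in ((170,131),(396,138)): print(onz(s,*p,.022).round(4))
a=np.radians(-8.9);x=np.array([np.cos(a),np.sin(a)]);y=np.array([-np.sin(a),np.cos(a)]);c=np.array([.5008,-.2921])
for i in(-1,1):
  for j in (-1,1): q=c+.065*(i*x+j*y); print(i,j,q.round(4),proj(s,(*q,.022)))
```

```text
[ 0.4493 -0.2194  0.022 ]
[ 0.573  -0.2384  0.022 ]
-1 -1 [ 0.4265 -0.3463] (np.float64(175.46817974207633), np.float64(331.7379523432878))
-1 1 [ 0.4466 -0.2178] (np.float64(164.66850518054267), np.float64(128.63052195545941))
1 -1 [ 0.555  -0.3664] (np.float64(373.9817518947018), np.float64(337.5766176242597))
1 1 [ 0.5751 -0.2379] (np.float64(399.75052698152746), np.float64(136.61096087249675))
```

Tray corners agree to within about 3 mm. Lowering.

>>> {"fn": "apply_moves", "kwargs": {"dp": [[-0.001,0,0.005],[-0.002,0,0.012],[-0.003,0,0.02],[-0.003,0,0.028],[-0.003,0,0.035],[-0.003,0,0.041],[-0.003,0,0.044],[-0.003,0,0.046]], "spin": [0,0,0,0,0,0,0,0], "gripper": [1,1,1,1,1,1,1,1]}}

```text
time: 25.07
tcp_pos: [0.4995, -0.2921, 0.0215]
orientation: [[0.123, 0.992, -0.001], [0.992, -0.123, 0.0], [0.0, -0.001, -1.0]]
contact_force: [0.2, 0.8, -0.8]
width: 0.344
```

>>> {"fn": "apply_moves", "kwargs": {"dp": [[0,0,0.0005],[0,0,0.001],[0,0,0.0015],[0,0,0.002],[0,0,0.0025],[0,0,0.003],[0,0,0.0035],[0,0,0.004]], "spin": [0,0,0,0,0,0,0,0], "gripper": [1,1,1,1,1,1,1,1]}}

```text
time: 25.73
tcp_pos: [0.4998, -0.2922, 0.0182]
orientation: [[0.123, 0.992, 0.0], [0.992, -0.123, 0.0], [0.0, 0.0, -1.0]]
contact_force: [-0.3, -0.2, -1.1]
width: 0.34
```

>>> {"fn": "apply_moves", "kwargs": {"dp": [[0,0,0.0002],[0,0,0.0004],[0,0,0.0006],[0,0,0.0008],[0,0,0.001],[0,0,0.0012],[0,0,0.0014],[0,0,0.0015]], "spin": [0,0,0,0,0,0,0,0], "gripper": [1,1,1,1,1,1,1,1]}}

```text
time: 26.4
tcp_pos: [0.4997, -0.2922, 0.0167]
orientation: [[0.123, 0.992, -0.0], [0.992, -0.123, 0.0], [0.0, -0.0, -1.0]]
contact_force: [-0.4, 0.3, -0.9]
width: 0.346
```

Run:
```python
from h import *
st=r.get_state(); print(st['time'],st['tcp_pos'],st['contact_force'])
```

```text
26.4 [ 0.49974725 -0.29220046  0.0166813 ] [-0.3511741   0.27181876 -0.90219123]
```

No contact yet, so the sink had been sitting proud. Continuing in small steps.

>>> {"fn": "apply_moves", "kwargs": {"dp": [[0,0,0.0002],[0,0,0.0004],[0,0,0.0006],[0,0,0.0008],[0,0,0.001],[0,0,0.0011],[0,0,0.0012],[0,0,0.0012]], "spin": [0,0,0,0,0,0,0,0], "gripper": [1,1,1,1,1,1,1,1]}}

```text
time: 27.07
tcp_pos: [0.4998, -0.2922, 0.0158]
orientation: [[0.123, 0.992, 0.0], [0.992, -0.123, 0.0], [0.0, 0.0, -1.0]]
contact_force: [-1.8, 2.0, 4.9]
width: 0.343
```

>>> {"fn": "apply_moves", "kwargs": {"dp": [[0,0,0.0002],[0,0,0.0004],[0,0,0.0006],[0,0,0.0008],[0,0,0.0009],[0,0,0.001],[0,0,0.001],[0,0,0.001]], "spin": [0,0,0,0,0,0,0,0], "gripper": [1,1,1,1,1,1,1,1]}}

```text
time: 27.73
tcp_pos: [0.4998, -0.2922, 0.0157]
orientation: [[0.123, 0.992, 0.0], [0.992, -0.123, 0.001], [0.001, 0.0, -1.0]]
contact_force: [-6.6, 3.6, 17.7]
width: 0.34
```

Contact at TCP z 0.0158, and the second step over-pressed to 17.7 N. Unloading before I release.

>>> {"fn": "apply_moves", "kwargs": {"dp": [[0,0,-0.0004],[0,0,-0.0008],[0,0,-0.001],[0,0,-0.001],[0,0,-0.001],[0,0,-0.001],[0,0,-0.001],[0,0,-0.001]], "spin": [0,0,0,0,0,0,0,0], "gripper": [1,1,1,1,1,1,1,1]}}

```text
time: 28.4
tcp_pos: [0.4998, -0.2922, 0.0158]
orientation: [[0.123, 0.992, 0.0], [0.992, -0.123, 0.0], [0.0, 0.0, -1.0]]
contact_force: [-2.3, 1.1, 6.4]
width: 0.345
```

>>> {"fn": "apply_moves", "kwargs": {"dp": [[0,0,-0.0001],[0,0,-0.0002],[0,0,-0.0002],[0,0,-0.0002],[0,0,-0.0002],[0,0,-0.0002],[0,0,-0.0002],[0,0,-0.0002]], "spin": [0,0,0,0,0,0,0,0], "gripper": [1,1,1,1,1,1,1,1]}}

```text
time: 29.07
tcp_pos: [0.4998, -0.2922, 0.0158]
orientation: [[0.123, 0.992, -0.0], [0.992, -0.123, 0.0], [0.0, -0.0, -1.0]]
contact_force: [-1.6, 1.5, 5.0]
width: 0.338
```

>>> {"fn": "apply_moves", "kwargs": {"dp": [[0,0,-0.0001],[0,0,-0.0002],[0,0,-0.0002],[0,0,-0.0002],[0,0,-0.0002],[0,0,-0.0002],[0,0,-0.0002],[0,0,-0.0002]], "spin": [0,0,0,0,0,0,0,0], "gripper": [1,1,1,1,1,1,1,1]}}

```text
time: 29.73
tcp_pos: [0.4997, -0.2922, 0.0158]
orientation: [[0.123, 0.992, -0.0], [0.992, -0.123, 0.0], [0.0, -0.0, -1.0]]
contact_force: [-1.4, 1.1, 1.2]
width: 0.342
```

>>> {"fn": "apply_moves", "kwargs": {"dp": [[0,0,0],[0,0,0],[0,0,0],[0,0,0],[0,0,0],[0,0,0],[0,0,0],[0,0,0]], "spin": [0,0,0,0,0,0,0,0], "gripper": [0.64,0.62,0.6,0.57,0.54,0.5,0.45,0.42]}}

```text
time: 30.4
tcp_pos: [0.4997, -0.2922, 0.0159]
orientation: [[0.123, 0.992, 0.0], [0.992, -0.123, 0.0], [0.0, 0.0, -1.0]]
contact_force: [0.9, -0.1, 0.9]
width: 0.542
```

>>> {"fn": "apply_moves", "kwargs": {"dp": [[0,0,0],[0,0,-0.002],[0,0,-0.01],[0,0,-0.025],[0,0,-0.045],[0,0,-0.07],[0,0,-0.09],[0,0,-0.1]], "spin": [0,0,0,0,0,0,0,0], "gripper": [0.4,0.4,0.4,0.4,0.4,0.4,0.4,0.4]}}

```text
time: 31.07
tcp_pos: [0.5007, -0.293, 0.1191]
orientation: [[0.123, 0.992, 0.003], [0.992, -0.123, -0.001], [-0.001, 0.003, -1.0]]
contact_force: [0.8, -0.3, 0.1]
width: 0.601
```

>>> {"fn": "apply_moves", "kwargs": {"dp": [[-0.01,0,-0.02],[-0.03,0,-0.04],[-0.05,0,-0.06],[-0.07,0,-0.08],[-0.09,0,-0.09],[-0.1,0,-0.09],[-0.1,0,-0.09],[-0.1,0,-0.09]], "spin": [0,0,0,0,0,0,0,0], "gripper": [0.4,0.3,0.2,0.1,0,0,0,0]}}

```text
time: 31.73
tcp_pos: [0.4871, -0.3908, 0.2045]
orientation: [[0.123, 0.992, -0.002], [0.992, -0.123, 0.001], [0.001, -0.002, -1.0]]
contact_force: [-0.0, 0.8, -0.7]
width: 0.978
```

Run:
```python
from h import *
s=snap('top','t5'); s2=snap('scene','s5'); s3=snap('wrist','w5')
a=cv2.resize(s['color'][170:310,120:420,::-1],(800,373)); cv2.imwrite('pics/t5c.png',a)
cv2.imwrite('pics/s5c.png',cv2.resize(s2['color'][130:350,180:400,::-1],None,fx=2.7,fy=2.7,interpolation=cv2.INTER_CUBIC))
```

```text
(no output)
```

View pics/t5c.png

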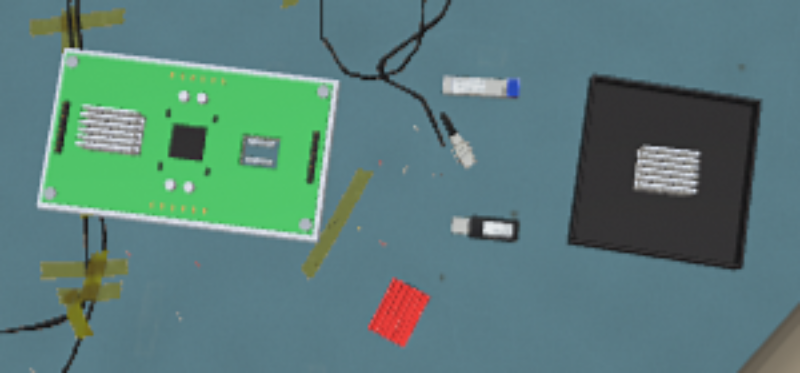

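View pics/s5c.png

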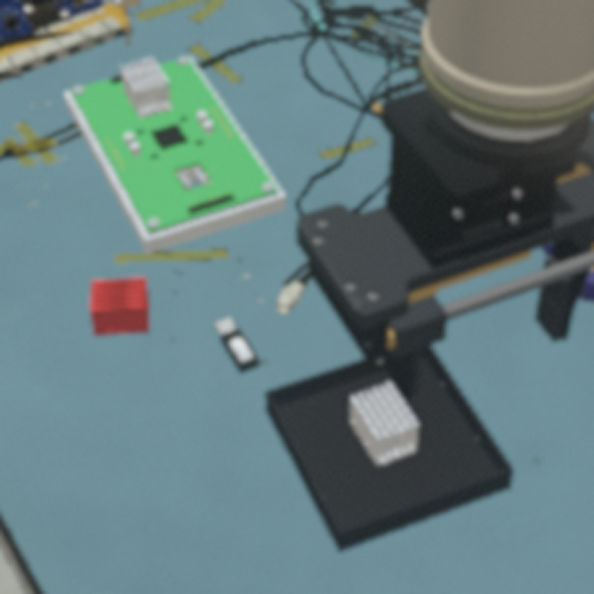

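View pics/w5.png

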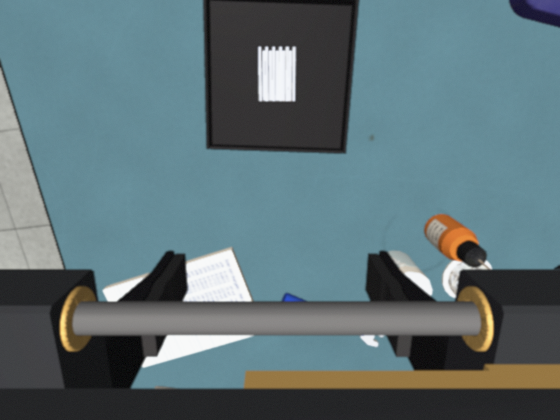

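The sink stands upright in the tray (667,170 in the top crop; 277,75 in the wrist view). The sound one sits on the board (111,130), and the USB stick, white adapter and red part are where they were. I'll settle, then hand in.

>>> {"fn": "apply_moves", "kwargs": {"dp": [[0,0,0],[0,0,0],[0,0,0],[0,0,0],[0,0,0],[0,0,0],[0,0,0],[0,0,0]], "spin": [0,0,0,0,0,0,0,0], "gripper": [0,0,0,0,0,0,0,0]}}

```text
time: 32.55
tcp_pos: [0.4875, -0.3915, 0.2059]
orientation: [[0.123, 0.992, -0.0], [0.992, -0.123, 0.0], [0.0, -0.0, -1.0]]
contact_force: [-1.2, -0.4, 0.4]
width: 1.002
```

```bash
python3 -c "
from h import *
print(r.get_state()['time'],r.get_state()['contact_force']); print(r.finish_job())"
```

```text
32.55 [-1.18830323 -0.44416494  0.42056398]
the job is handed in; nothing more can be done
None
```

The job is handed in at 32.6 s: the left heat sink (+y end of the board) is the sound one and stays on the board. The right one came away and is standing in the black tray.

- **Sound sink:** it slid up about 3 mm of play, then its clip bit. I held it at 11.8–12.6 N for about 2 s. The highest force I read was 15.8 N vertically, but I only have readings at the end of each move. I then eased it back down and released it.
- **Loose sink:** it dragged at about 6 N and was free after about 8 mm of rise.
- **Setting down:** first contact with the tray was gentle (about 5 N). One extra lowering step then pressed the sink down with 17.7 N for a moment, so that part was firmer than it should have been. I unloaded it to about 1 N before letting go.
- **Last pictures:** one sink is seated on the board, and the other is upright near the middle of the tray. The USB stick, the red look-alike and the other small parts in view were not moved. The gripper was open, clear of everything and unloaded, with force near zero.

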